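Slacken the longer bar clamp

TASK

The glue in the longer of the two bar clamps has cured: with your fingertips gently press its raised steel lever straight down until it lies flat above the handle, so that its jaw slackens, and then withdraw. Only push: do not grip, lift or shift the clamp, and leave the shorter clamp tight and everything else on the bench untouched.

Things in the scene. Friction and masses are not known exactly. Their poses are not given: they have to be found in the camera images.
- long_clamp: The longer of two blue bar clamps lying jaws up on the mat: 360 mm long, loose, 1.4 kg with the glued wooden block it grips (170 x 68 mm, top 71 mm above the mat; one piece with it). Origin: underside, centre line, 90 mm from the handle end. +x along the bar to the far jaw, z up. Blue handle x = -90 to +30 mm, 44 wide, top z = 40 mm; jaws up to z = 88 mm.
- long_clamp_lever (a joint): Its cam lever (rad), longer clamp: flat steel bar 90 x 26 x 8 mm, pivot at clamp x = +20, z = 52 mm, free end towards clamp -x. 0 = raised 0.6 rad (tight); 0.6 = stop: level, top face at z = 56 mm (jaw 5 mm back). Stiff friction hinge, 0.25 N m, stays where left: about 5 N down at 60 mm from the pivot moves it, hard at the stop. This is the one to press.
- long_clamp_pad (a point): Point on the centre of the long clamp's lever, on its upper face, 70 mm from the pivot; it moves with the lever.
- short_clamp: The shorter of two blue bar clamps lying jaws up on the mat: 240 mm long, loose, 1.4 kg with the glued wooden block it grips (50 x 68 mm, top 71 mm above the mat; one piece with it). Origin: underside, centre line, 90 mm from the handle end. +x along the bar to the far jaw, z up. Blue handle x = -90 to +30 mm, 44 wide, top z = 40 mm; jaws up to z = 88 mm.
- short_clamp_lever (a joint): Its cam lever (rad), shorter clamp: flat steel bar 90 x 26 x 8 mm, pivot at clamp x = +20, z = 52 mm, free end towards clamp -x. 0 = raised 0.6 rad (tight); 0.6 = stop: level, top face at z = 56 mm (jaw 5 mm back). Stiff friction hinge, 0.25 N m, stays where left: about 5 N down at 60 mm from the pivot moves it, hard at the stop. Leave it raised.
- caul_a: Oak caul, 160 x 30 x 22 mm bar lying on the mat between the clamps; origin at the centre of its underside, x along it. Leave alone.
- caul_b: A second such oak caul, on the robot's left side of the mat. Leave alone.
- spreader: Green plastic glue spreader lying flat, 138 mm long, 60 mm wide at the toothed blade, 6 mm high; origin on its underside where handle meets blade. Leave alone.
- dish: Red ceramic dish, 96 mm across, 32 mm high; origin at the centre of its underside. Leave alone.
- glue_bottle: White upright glue bottle, 60 mm across, 150 mm high; origin at the centre of its underside. Leave alone.
- mat: Grey hard silicone mat, 720 x 1080 mm, fixed on the bench; its top lies 3 mm above the bench top and carries the clamps and small things.

How it is judged:
By the outcome, as a careful person would: the job done as asked, in the order asked, and still so for the second after the job is handed in, with the robot touching nothing.
It also fails if it takes over 35 s, if anything falls off the work surface, if the arm or the gripper's body presses on something with over 40 N, if the wrist force passes 120 N, or if a joint passes its speed limit or range.

ROBOT

A 7-joint arm with a two-finger parallel gripper is mounted at the origin on the work surface. World frame = base frame: x ahead of the robot, y to its left, z up, the work surface at z = 0. Lengths are in m, angles in rad, forces in N, time in s.
With the tool pointing down it reaches from about 0.4 to 0.85 m from the base axis. Payload 10.4 kg.
Tool frame: the origin (TCP) lies on the centre line of the jaws, within the pads' length; the fingertips stand 17 mm ahead of it and the grasp point (between the pads) lies 2 mm behind it; z points along the fingers, y is the line along which they close (so a half turn about z gives the same grasp; the last joint's range is limited). The gripper opens to 85 mm and grips with 20 to 120 N. Pads are 22 mm wide; open, the fingers measure 114 mm over their backs; the gripper's body (76 mm by 85 mm) begins 54 mm behind the grasp point. The pads swing forward as they close: fully open they stand 13 mm farther back than shut.
Start: joints at [1.272, 0.332, -0.065, 1.46, 0.022, 1.35, -0.088], TCP at [0.17, -0.601, 0.248] pointing down, gripper open.
Joint ranges: [-2.6, 2.6], [-0.5, 2.12], [-1.47, 1.34], [0.16, 2.42], [-1.27, 4.41], [0.06, 2.06], [-2.6, 2.6]. Speed limits (rad/s): [2.22, 2.22, 2.79, 2.79, 3.14, 3.14, 3.14].

INTERFACE

Orientations are given as a unit quaternion [x, y, z, w].
In Python, from workcell import sensors, imaging, order, spotter gives the robot as it stands. The module is installed in compiled form; this text tells all that it offers.
- The arm moves only by the shell command python3 -m inch 'ROWS' [FORCE]. ROWS is JSON, a list that holds one entry, the list of rows, each a list of 7 numbers: the shift along the tool's x, y, z in m, then the turn, a rotation vector about the tool's x, y, z in rad, then the closure, from -1 (fully open) to 1 (shut). In form: [[[x, y, z, ax, ay, az, hand], ...]]. A call has 1 to 10 rows; each row is the pose to reach, as a shift and turn from the pose commanded when the call began, along the tool's axes at that moment; what a row does not reach only later rows make up. A row lasts 1/10 s, in which the tool goes at most 50 mm and 8.59 degrees, less where a joint would pass 70% of its speed; a pose out of reach is approached as far as the arm can. A call with a gripper value outside its range is refused whole. The fingers move at their own pace and stop on an object; FORCE is the grip in N (left out, the last holds). Time passes only in rows, so rows that repeat a pose let the fingers close. It gives the time, the measured TCP pose, the force, the opening and the grip force at its end, in the units of the state.
- sensors.get_obs(): the state, without advancing time (a new reading comes with each control period).
- imaging.camera(name): name is "side" or "top" or "wrist"; returns the picture (400x640x3 uint8, blue, green, red); there is no depth.
- imaging.calibration(name): a dict with "mtx" (3x3 intrinsics, pixels), "D" ([k1, k2, p1, p2, k3] as OpenCV has them; the pictures are not rectified), "R" (3x3) and "t" (3): a world point X has camera coordinates R X + t; the wrist camera has in their place "tool_from_camera" (4x4, takes a point from camera to tool coordinates, whose origin is the TCP and whose axes are the flange's). Camera axes: x right, y down, z forward; pixel columns grow to the right and rows downward; lengths in m; the calibration is good to about 2 mm. A picture is of the moment at which its call begins: read the wrist's pose just before it. calibration takes no time and is no camera call.
- order.hand_in(): hands the job in; it is judged then, once.
Trained networks look in the newest picture that a camera, given by its name, has taken for a name from the list of things; names that differ only in an ending like _2 or _b are one class to them, and where a whole thing is asked for, a point or a joint stands for the part that bears it (a point fixed in the world has none). Each returns a list of dicts, best first, with "conf" (0 to 1); they miss things now and then, are a little off and sometimes report something else, mostly with a low value. They report only what shows in the picture. A call takes as long as a camera call.
- spotter.look_for(label, camera): "pixel" ([column, row] in pixels, amid what is visible of it).
The state is a dict: "clock": time; "joint_pos": joint angles; "joint_velocities": joint speeds; "tau": joint torques, N m; "position": TCP position; "ee_rot": TCP orientation; "ft_force": force on the tool from outside, world axes, zero at the start; "torque": the same for the moment, N m; "grip_width": opening from 0.0 (shut) to 1.0 (fully open); "grasp_force": force on a finger pad.
Only numpy, scipy, OpenCV 4.12 (cv2) and the standard library are available. Lean on these libraries where they do the work, as an engineer would, in place of code of your own. Each camera call takes 0.05 s, during which the arm holds its last target. There are 200 camera calls.

## Working session

There is one attempt and no reset: what is moved stays moved. The work goes in short steps, Python scripts to look and compute and a shell command to move; the robot and the scene stay as the last step left them, time stands still between calls to the robot, and variables do not carry over. Pictures are saved under pics/ and viewed, at most 10 in all, crops included, and the job is handed in when it is done.

```bash
mkdir -p pics; cat > h.py <<'E'
import numpy as np, cv2
from scipy.spatial.transform import Rotation as Ro
from workcell import sensors, imaging, order, spotter
def ray(name,px,obs=None):
    c=imaging.calibration(name)
    u=cv2.undistortPoints(np.array([[px]],float),np.array(c["mtx"]),np.array(c["D"]))[0,0]
    d=np.array([u[0],u[1],1.])
    if "R" in c:
        R=np.array(c["R"]);t=np.array(c["t"]); return -R.T@t,R.T@d
    T=np.array(c["tool_from_camera"]);W=Ro.from_quat(obs["ee_rot"]).as_matrix()
    return np.array(obs["position"])+W@T[:3,3],W@T[:3,:3]@d
def atz(name,px,z,obs=None):
    o,d=ray(name,px,obs); return o+d*(z-o[2])/d[2]
def tri(r1,r2):
    (a,u),(b,v)=r1,r2
    s=np.linalg.lstsq(np.c_[u,-v],b-a,rcond=None)[0]
    p,q=a+s[0]*u,b+s[1]*v
    return (p+q)/2,np.linalg.norm(p-q)
E
python3 - <<'E'
from h import *
o=sensors.get_obs();print({k:np.round(v,3) for k,v in o.items()})
for n in("top","side"):
    cv2.imwrite(f"pics/{n}1.png",imaging.camera(n))
    for l in("long_clamp","short_clamp","long_clamp_lever","long_clamp_pad"):
        print(n,l,[(np.round(d["pixel"]),round(d["conf"],2)) for d in spotter.look_for(l,n)][:4])
E
```

```text
{'clock': np.float64(0.0), 'joint_pos': array([ 1.272,  0.333, -0.065,  1.461,  0.022,  1.35 , -0.089]), 'joint_velocities': array([-0.001,  0.   , -0.002,  0.001,  0.002,  0.   ,  0.002]), 'tau': array([-1.0000e-03, -6.2544e+01,  4.9000e-02, -3.9160e+01,  1.6000e-02,
        1.0000e-02,  0.0000e+00]), 'position': array([ 0.17 , -0.601,  0.247]), 'ee_rot': array([ 0.991,  0.137, -0.   , -0.001]), 'ft_force': array([-0.282, -0.008, -0.102]), 'torque': array([ 0.03 , -0.014, -0.067]), 'grasp_force': np.float64(0.0), 'grip_width': np.float64(0.996)}
top long_clamp [(array([400., 148.]), 0.6)]
top short_clamp [(array([251., 170.]), 0.64)]
top long_clamp_lever [(array([397., 184.]), 0.59)]
top long_clamp_pad [(array([400., 184.]), 0.86)]
side long_clamp [(array([327., 162.]), 0.62)]
side short_clamp [(array([252., 233.]), 0.87), (array([272., 294.]), 0.25)]
side long_clamp_lever [(array([252., 233.]), 0.74), (array([347., 228.]), 0.54), (array([346., 166.]), 0.53)]
side long_clamp_pad [(array([346., 167.]), 0.65)]
```

View pics/top1.png

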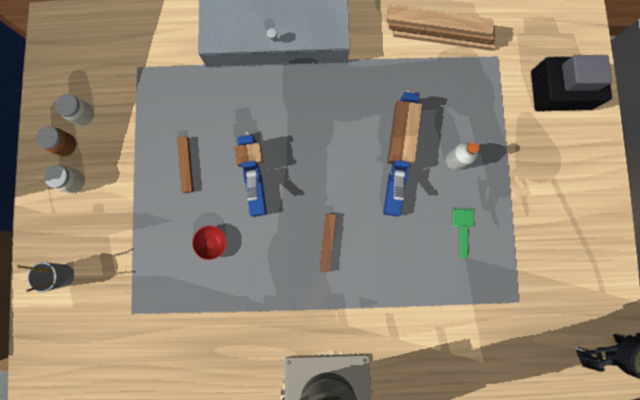

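View pics/side1.png

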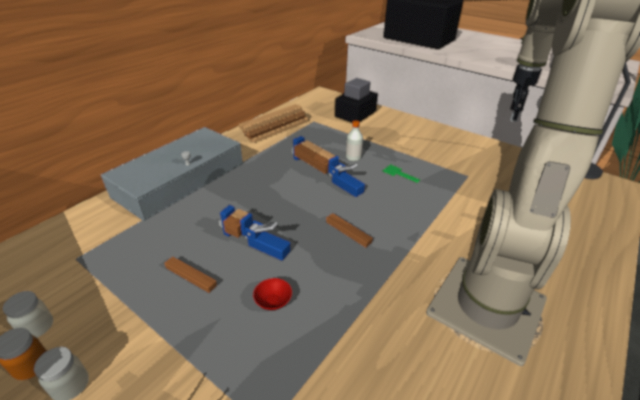

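Top view: the long clamp is on the right, with its handle end near (395,212), far jaw near (410,95) and lever near (398,184). The white bottle is beside it at (462,155). In the side view its lever is near (346,167), and the short clamp is nearer the camera at (252,233).

```bash
python3 - <<'E'
from h import *
print("pad tri",tri(ray("top",[399,184]),ray("side",[346,167])))
h=atz("top",[394,214],.03);f=atz("top",[411,94],.09)
print(h,f,np.linalg.norm((f-h)[:2]),"yaw",np.arctan2(*(f-h)[1::-1]))
print("pad@.1",atz("top",[399,184],.1))
print("bottle",atz("top",[470,150],.15))
o=sensors.get_obs();W=Ro.from_quat(o["ee_rot"]).as_matrix();print(W.round(3))
p=np.array([.545,-.23,.27]);print("tool shift guess",W.T@(p-o["position"]))
print(np.array(imaging.calibration("wrist")["tool_from_camera"]).round(3))
E
```

```text
pad tri (array([ 0.56689801, -0.2068391 ,  0.07978126]), np.float64(0.0036994779435065507))
[ 0.49327671 -0.19725276  0.03      ] [ 0.81309926 -0.25036633  0.09      ] 0.32420288773911526 yaw -0.1645700238352735
pad@.1 [ 0.56530335 -0.20205427  0.1       ]
bottle [ 0.63903237 -0.37750955  0.15      ]
[[ 0.962  0.272  0.   ]
 [ 0.272 -0.962 -0.   ]
 [ 0.     0.    -1.   ]]
tool shift guess [ 0.46174485 -0.25528921 -0.02168684]
[[-0.001 -0.96  -0.281  0.07 ]
 [ 1.    -0.    -0.001 -0.001]
 [ 0.001 -0.281  0.96  -0.126]
 [ 0.     0.     0.     1.   ]]
```

```bash
python3 -m inch '[[[0.03,-0.018,0,0,0,0.04,1],[0.075,-0.045,0,0,0,0.08,1],[0.12,-0.07,0,0,0,0.13,1],[0.165,-0.095,0,0,0,0.18,1],[0.21,-0.12,0,0,0,0.23,1],[0.255,-0.15,0,0,0,0.28,1],[0.3,-0.175,0,0,0,0.33,1],[0.345,-0.2,0,0,0,0.38,1],[0.39,-0.225,0,0,0,0.44,1],[0.43,-0.25,0,0,0,0.44,1]]]' 40; python3 -m inch '[[[0.03,-0.01,0,0,0,0,1],[0.045,-0.015,0,0,0,0,1],[0.045,-0.015,0,0,0,0,1],[0.045,-0.015,0,0,0,0,1]]]'
python3 - <<'E'
from h import *
o=sensors.get_obs();print(o["position"],o["ft_force"],Ro.from_quat(o["ee_rot"]).as_matrix().round(3))
cv2.imwrite("pics/w1.png",imaging.camera("wrist"))
for l in("long_clamp","long_clamp_lever","long_clamp_pad"):
    for d in spotter.look_for(l,"wrist")[:3]: print(l,np.round(d["pixel"]),round(d["conf"],2),atz("wrist",d["pixel"],.098,o).round(4))
E
```

```text
clock: 1.5
position: [0.5085, -0.2515, 0.2486]
ee_rot: [0.997, -0.083, 0.0, 0.0]
ft_force: [1.1, -0.3, -0.8]
grip_width: 0.003
grasp_force: 0.0
clock: 1.9
position: [0.5537, -0.2458, 0.2481]
ee_rot: [0.997, -0.082, -0.0, 0.0]
ft_force: [-0.8, 0.1, -0.0]
grip_width: 0.002
grasp_force: 0.0
[ 0.55368693 -0.24582509  0.24808124] [-0.83739191  0.0583993  -0.04778548] [[ 0.987 -0.164 -0.001]
 [-0.164 -0.987 -0.   ]
 [-0.001  0.    -1.   ]]
long_clamp [278.  88.] 0.94 [ 0.6522 -0.2257  0.098 ]
long_clamp [277. 180.] 0.52 [ 0.5684 -0.208   0.098 ]
long_clamp_lever [276. 181.] 0.89 [ 0.5676 -0.2068  0.098 ]
long_clamp_pad [278. 179.] 0.74 [ 0.5688 -0.209   0.098 ]
long_clamp_pad [ 17. 227.] 0.17 [0.5647 0.0866 0.098 ]
```

View pics/w1.png

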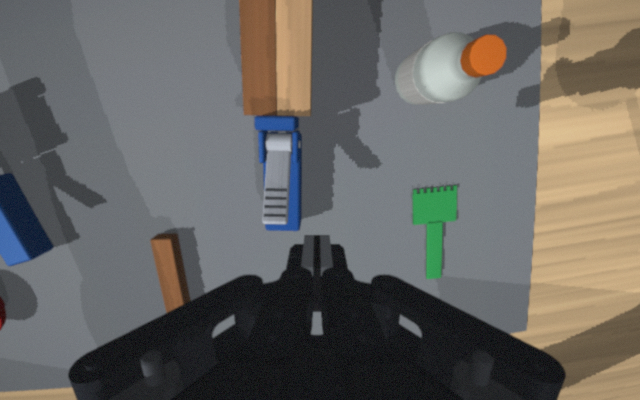

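Wrist view: the lever runs from its pivot at about (280,143) to the free end at about (275,222), with ridges over rows 190–222. The handle end is at row 229 and the bottle at (450,65), well clear.

```bash
python3 - <<'E'
from h import *
o=sensors.get_obs()
for n,px,z in(("free end",(274.5,222),.109),("handle end L",(265,229),.043),("handle end R",(299,229),.043),("pivot",(280,146),.06),("front jaw",(277,118),.088),("block L",(241,115),.074),("block R",(311,115),.074),("lever mid",(276.5,181),.085)):
    print(n,atz("wrist",px,z,o).round(4))
cv2.imwrite("pics/w1c.png",cv2.resize(imaging.camera("wrist")[100:250,220:340],None,fx=4,fy=4,interpolation=cv2.INTER_CUBIC))
t=cv2.resize(imaging.camera("top")[80:230,360:440],None,fx=4,fy=4);cv2.imwrite("pics/t2c.png",t)
E
python3 -m inch '[[[0,-0.02,0,0,0,0,1],[0,-0.04,0,0,0,0,1],[-0.03,-0.04,0,0,0,0,1],[-0.05,-0.04,0,0,0,0,1],[-0.06,-0.04,0,0,0,0,1],[-0.06,-0.04,0,0,0,0,1],[-0.06,-0.04,0,0,0,0,1]]]'
python3 - <<'E'
from h import *
o=sensors.get_obs()
cv2.imwrite("pics/w2c.png",cv2.resize(imaging.camera("wrist")[120:320,240:400],None,fx=3,fy=3,interpolation=cv2.INTER_CUBIC))
for l in("long_clamp_lever","long_clamp_pad"):
    for d in spotter.look_for(l,"wrist")[:2]: print(l,np.round(d["pixel"]),round(d["conf"],2),atz("wrist",d["pixel"],.085,o).round(4))
E
```

```text
free end [ 0.5286 -0.1992  0.109 ]
handle end L [ 0.498  -0.1711  0.043 ]
handle end R [ 0.491  -0.2132  0.043 ]
pivot [ 0.5972 -0.2127  0.06  ]
front jaw [ 0.6264 -0.2192  0.088 ]
block L [ 0.6357 -0.1817  0.074 ]
block R [ 0.6237 -0.252   0.074 ]
lever mid [ 0.5644 -0.2055  0.085 ]
clock: 2.9
position: [0.502, -0.1966, 0.2486]
ee_rot: [0.997, -0.082, 0.0, 0.0]
ft_force: [-0.3, 0.6, 0.1]
grip_width: 0.002
grasp_force: 0.0
long_clamp_lever [314. 123.] 0.56 [ 0.5647 -0.2042  0.085 ]
long_clamp_pad [315. 123.] 0.59 [ 0.5642 -0.2045  0.085 ]
long_clamp_pad [251. 152.] 0.59 [ 0.5465 -0.1365  0.085 ]
```

View pics/w1c.png

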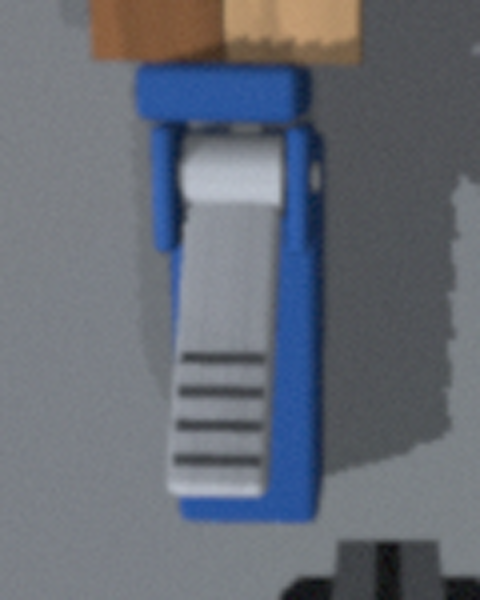

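View pics/w2c.png

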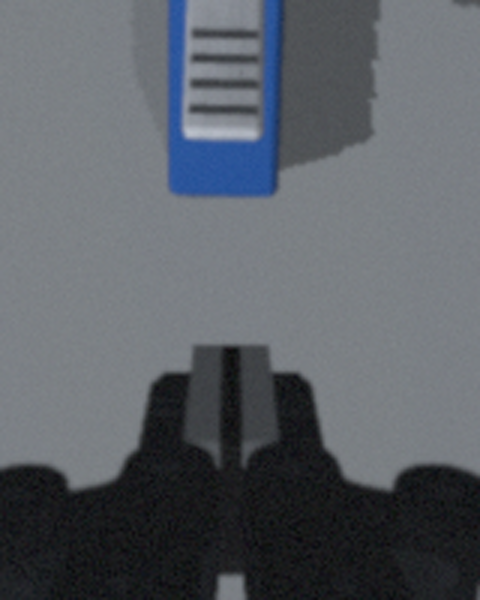

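Close-ups: in view 1 the lever's free edge is at full-picture (274.5,223.5) and its last ridge at (274,215). In view 2 they are at (314,166) and (314.7,156.3). The clamp lies nearly parallel to tool x. I'll triangulate these points.

```bash
python3 - <<'E'
from h import *
o=sensors.get_obs()
o1=dict(position=[.55369,-.24583,.24808],ee_rot=[.9966,-.0823,0,.0003])
print(o["position"],o["ee_rot"])
P={}
for n,a,b in(("end",(274.5,223.5),(314,166)),("ridge4",(274,215),(314.7,156.3)),("ridge1",(275,189.3),(314.8,131)),("handle",(282.5,230),(314,184.3))):
    P[n],e=tri(ray("wrist",a,o1),ray("wrist",b,o));print(n,P[n].round(4),e.round(4))
W=Ro.from_quat(o["ee_rot"]).as_matrix()
for n in P: print(n,"tool shift",(W.T@(P[n]-o["position"])).round(4))
E
```

```text
[ 0.50214599 -0.19626419  0.2481533 ] [ 9.96636846e-01 -8.19449156e-02  3.69647299e-05 -1.62867624e-04]
end [ 0.5253 -0.1971  0.1027] 0.0001
ridge4 [ 0.5349 -0.1992  0.1049] 0.0004
ridge1 [ 0.5572 -0.2028  0.0898] 0.0006
handle [ 0.4923 -0.1912  0.0392] 0.0007
end tool shift [ 0.0229 -0.0029  0.1455]
ridge4 tool shift [ 0.0327 -0.0024  0.1433]
ridge1 tool shift [ 0.0554 -0.0025  0.1583]
handle tool shift [-0.0105 -0.0034  0.2089]
```

```bash
python3 -m inch '[[[0.03,-0.003,0.02,0,0,0,1],[0.05,-0.003,0.05,0,0,0,1],[0.05,-0.003,0.08,0,0,0,1],[0.05,-0.003,0.1,0,0,0,1],[0.05,-0.003,0.1,0,0,0,1],[0.05,-0.003,0.1,0,0,0,1]]]'
python3 - <<'E'
from h import *
cv2.imwrite("pics/w3.png",imaging.camera("wrist"))
E
```

```text
clock: 3.65
position: [0.5518, -0.2014, 0.1487]
ee_rot: [0.997, -0.082, -0.0, -0.0]
ft_force: [-0.7, -0.1, -0.2]
grip_width: 0.002
grasp_force: 0.0
```

View pics/w3.png

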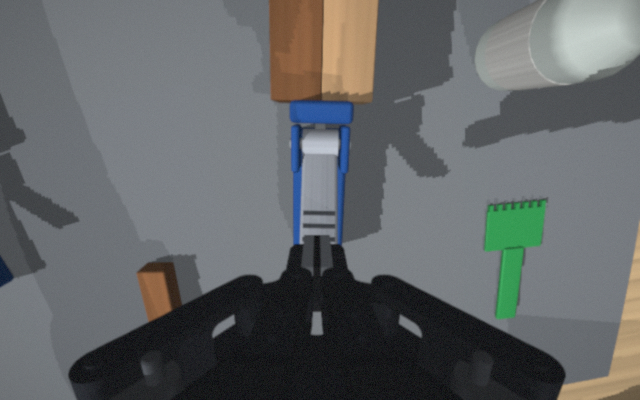

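The closed fingertips at (317,240) sit over the ridged end of the lever, centred sideways. The lever's ridges show at rows 212–240. I'll come down slowly.

```bash
python3 -m inch '[[[0,0,0.01,0,0,0,1],[0,0,0.018,0,0,0,1],[0,0,0.024,0,0,0,1],[0,0,0.028,0,0,0,1],[0,0,0.032,0,0,0,1],[0,0,0.035,0,0,0,1],[-0.001,0,0.038,0,0,0,1],[-0.001,0,0.04,0,0,0,1]]]'
```

```text
clock: 4.5
position: [0.5505, -0.2013, 0.1085]
ee_rot: [0.997, -0.082, 0.0, 0.0]
ft_force: [-0.8, 1.2, 4.5]
grip_width: 0.0
grasp_force: 1.8
```

```bash
python3 -m inch '[[[-0.001,0,0.003,0,0,0,1],[-0.002,0,0.006,0,0,0,1],[-0.003,0,0.009,0,0,0,1],[-0.004,0,0.012,0,0,0,1],[-0.005,0,0.015,0,0,0,1],[-0.006,0,0.018,0,0,0,1],[-0.006,0,0.021,0,0,0,1],[-0.007,0,0.024,0,0,0,1],[-0.007,0,0.026,0,0,0,1],[-0.007,0,0.028,0,0,0,1]]]'
```

```text
clock: 5.5
position: [0.5432, -0.2001, 0.08]
ee_rot: [0.997, -0.082, -0.0, -0.0]
ft_force: [-3.2, 0.5, 3.9]
grip_width: -0.002
grasp_force: 1.9
```

```bash
python3 -m inch '[[[-0.001,0,0.001,0,0,0,1],[-0.001,0,0.002,0,0,0,1],[-0.001,0,0.003,0,0,0,1]]]'; python3 -m inch '[[[0,0,0.001,0,0,0,1],[0,0,0.001,0,0,0,1]]]'
```

```text
clock: 5.8
position: [0.5428, -0.2, 0.0775]
ee_rot: [0.997, -0.082, 0.0, 0.0]
ft_force: [-0.0, 0.5, 4.7]
grip_width: 0.004
grasp_force: 1.8
clock: 6.0
position: [0.5427, -0.2, 0.0763]
ee_rot: [0.997, -0.082, 0.0, 0.0]
ft_force: [1.8, -0.7, 1.6]
grip_width: -0.005
grasp_force: 0.9
```

```bash
python3 -m inch '[[[0,0,0.001,0,0,0,1],[0,0,0.001,0,0,0,1]]]'; python3 -m inch '[[[0,0,0.001,0,0,0,1],[0,0,0.001,0,0,0,1]]]'
```

```text
clock: 6.2
position: [0.5427, -0.2, 0.0758]
ee_rot: [0.997, -0.082, 0.0, 0.0]
ft_force: [-0.7, 0.2, 7.6]
grip_width: -0.002
grasp_force: 3.8
clock: 6.4
position: [0.5427, -0.2, 0.0755]
ee_rot: [0.997, -0.082, 0.0, 0.0]
ft_force: [-4.1, 0.9, 14.7]
grip_width: -0.001
grasp_force: 7.6
```

The force climbs from about 5 N to 14.7 N and the tip stalls at z = 0.0585, which is the stop at 0.059. I'll withdraw straight up and check.

```bash
python3 -m inch '[[[0,0,-0.005,0,0,0,1],[0,0,-0.02,0,0,0,1],[0,0,-0.05,0,0,0,1],[0,0,-0.09,0,0,0,1],[0,0,-0.13,0,0,0,1],[-0.03,0,-0.17,0,0,0,1],[-0.06,0,-0.173,0,0,0,1],[-0.06,0,-0.173,0,0,0,1],[-0.06,0,-0.173,0,0,0,1]]]'
python3 - <<'E'
from h import *
o=sensors.get_obs();print(o["position"],o["ft_force"])
a=imaging.camera("wrist")[50:250,240:400];s=imaging.camera("side")[110:230,270:400]
cv2.imwrite("pics/fin.png",np.hstack([cv2.resize(a,(400,500),interpolation=2),cv2.resize(s,(400,500),interpolation=2)]))
E
```

```text
clock: 7.3
position: [0.483, -0.1903, 0.2481]
ee_rot: [0.997, -0.082, 0.0, 0.0]
ft_force: [0.2, 0.7, -0.0]
grip_width: -0.003
grasp_force: 0.0
[ 0.48297442 -0.19027853  0.24809146] [ 0.16467739  0.68717277 -0.02064441]
```

View pics/fin.png

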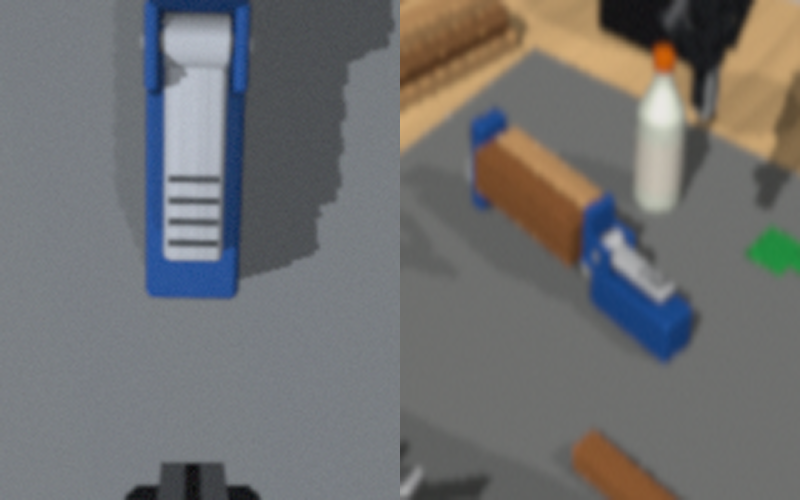

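The lever now lies flat along the handle in both views. Its end is at crop (193,260) and the handle end at (192,295). I'll check that the clamp hasn't shifted, then hand in.

```bash
python3 - <<'E'
from h import *
o=sensors.get_obs()
e=atz("wrist",(317.2,154),.059,o);h=atz("wrist",(316.8,168),.043,o)
o2=dict(position=[.50215,-.19626,.24815],ee_rot=o["ee_rot"])
print("lever end",e,"handle now",h,"before",atz("wrist",(314,184.3),.043,o2),"gap",np.linalg.norm((e-h)[:2]))
print(order.hand_in())
E
```

```text
lever end [ 0.51196553 -0.1949534   0.059     ] handle now [ 0.4938182  -0.19149963  0.043     ] before [ 0.49338976 -0.19112773  0.043     ] gap 0.018473068245409896
the job is handed in; nothing more can be done
None
```

The long clamp's lever is pressed flat to its stop (about 15 N at the end), the clamp moved less than 1 mm, the arm is withdrawn clear, and the job was handed in at about 7.4 s; I did not take a final picture of the short clamp, but the arm never went near it.

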